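Press the half-open pill box lid shut

TASK

Of the two weekly pill boxes on the desk, one has a lid that stands only half open: touch that lid with the closed fingertips and press it gently down until it lies flat like its neighbours, then withdraw. The lids thrown right back are waiting to be filled, so leave them wide open and the shut ones shut. Do not lift or shift the boxes, and leave the cup, bottle, carton and blister strip where they are.

Things in the scene. Friction and masses are not known exactly. Their poses are not given: they have to be found in the camera images.
- box_a: turquoise weekly pill box with white lids, the one with the half-open lid. 186 mm long (its y), 34 mm deep (its x, -15 to +19 mm), 23 mm high to the top of the shut lids; loose, 100 to 210 g. Origin: centre of the underside, z up. Seven lids in a row, lid 1 at the +y end, pitch 26.5 mm, lid 4 at y = 0; each hinges at the back edge (x = +19, z = 23 mm).
- box_b: second pill box of the same kind, all its lids shut but the fifth, which is thrown right back. Same size and frame as box_a.
- box_a_lid_3 (a joint): the half-open lid, third from the +y end of box_a (lid centre line at y = +26.5 mm of the box); rad. 0 = shut and flat, grows as the front lip swings up, 1.57 = upright, 2.09 = as far back as it goes. Starts at 0.45 to 1.0. Under 1 N on its outer face, from the hinge side and following its arc, folds it shut; a steep lid pressed straight down on its lip jams. Shut, it rests rigidly on the box.
- half_open_seat (a point): point on box_a where the middle of the half-open lid's top surface lies once it is shut (box frame x = +1.5, y = +26.5, z = +23 mm); axes as box_a. Does not move with the lid.
- half_open_lip (a point): middle of the front lip of the half-open lid, moves with the lid. Each lid is 35 mm deep (hinge to lip), 25 mm wide, 2 mm thick; when shut its lip is at x = -16 mm of the box. Hinges are slightly stiff: a lid stays at whatever angle it is left.
- box_a_lid_6 (a joint): wide-open lid of box_a, sixth from the +y end (y = -53 mm); rad. 0 = shut and flat, grows as the front lip swings up, 1.57 = upright, 2.09 = as far back as it goes. Starts at 1.85 to 2.05, to be left so; its tip then stands about 55 mm above the desk.
- box_b_lid_5 (a joint): wide-open lid of box_b, fifth from its +y end (y = -26.5 mm); rad, as the others. Starts at 1.85 to 2.05, to be left so.
- box_a_lid_1 (a joint): shut lid number 1 of box_a, rad, 0 = shut; pressing it down does nothing.
- box_a_lid_2 (a joint): shut lid number 2 of box_a, rad, 0 = shut; pressing it down does nothing.
- box_a_lid_4 (a joint): shut lid number 4 of box_a, rad, 0 = shut; pressing it down does nothing.
- box_a_lid_5 (a joint): shut lid number 5 of box_a, rad, 0 = shut; pressing it down does nothing.
- box_a_lid_7 (a joint): shut lid number 7 of box_a, rad, 0 = shut; pressing it down does nothing.
- green_cup: empty green dose cup, 62 mm across, 77 mm with its tab, 44 mm high; origin at the centre of the underside; loose bystander.
- green_bottle: white pill bottle with a green cap, 38 mm across, 56 mm high; origin at the centre of the underside; loose bystander.
- red_carton: red and white medicine carton lying flat, 55 x 85 x 20 mm; origin at the centre of the underside; loose bystander.
- orange_blister: blister strip with orange tablets, 40 x 96 x 5 mm; origin at the centre of the underside; loose bystander.

How it is judged:
On the way:
1. the half-open lid is pressed flat (below 0.1 rad) by the fingertips, touching its box with over 0.3 N (value of joint box_a_lid_3 below 0.1 rad and contact force between the fingers and box_a above 0.3 N), for 0.04 s.
At the end, for the whole second after the job is handed in: The half-open lid is shut (below 0.1 rad), the shut lids are shut (below 0.1 rad), both wide-open lids are still beyond 1.6 rad, its box has moved less than 20 mm and is at rest, the other box and the four bystanders have moved less than 10 mm (value of joint each of box_a_lid_3, box_a_lid_1, box_a_lid_2, box_a_lid_4, box_a_lid_5, box_a_lid_7 below 0.1 rad and value of joint each of box_a_lid_6, box_b_lid_5 above 1.6 rad and distance of box_a from where it was at the start of the episode below 0.02 m and distance of each of box_b, green_cup, green_bottle, red_carton, orange_blister from where it was at the start of the episode below 0.01 m and linear speed of box_a below 0.01 m/s); the robot touches nothing.
It fails at once if a pill box is pressed harder than 25 N (contact force between the fingers and box_a above 25 N or contact force between the fingers and box_b above 25 N).
It fails at once if a pill box is lifted or tipped (origin over 12 mm high or tilt over 0.2 rad) (height (world z) of any of box_a, box_b above 0.012 m or angle between any of box_a, box_b's own z axis and vertical above 0.2 rad).
It fails at once if the box with the half-open lid is shifted more than 20 mm, or the other box more than 10 mm (distance of box_a from where it was at the start of the episode above 0.02 m or distance of box_b from where it was at the start of the episode above 0.01 m).
It fails at once if a lid that was wide open is swung below 1.6 rad, or one that was shut is opened beyond 0.3 rad (value of joint any of box_a_lid_6, box_b_lid_5 below 1.6 rad or value of joint any of box_a_lid_1, box_a_lid_2, box_a_lid_4, box_a_lid_5, box_a_lid_7 above 0.3 rad).
It fails at once if the cup, bottle, carton or blister strip is moved more than 10 mm (distance of any of green_cup, green_bottle, red_carton, orange_blister from where it was at the start of the episode above 0.01 m).
It also fails if it takes over 32 s, if anything falls off the work surface, if the arm or the gripper's body presses on something with over 40 N, if the wrist force passes 120 N, or if a joint passes its speed limit or range.

ROBOT

A 6-joint arm with a two-finger parallel gripper is mounted at the origin on a cart in front of the work surface, level with it; the furniture and walls round the work are solid. World frame = base frame: x ahead of the robot, y to its left, z up, the work surface at z = 0. Lengths are in m, angles in rad, forces in N, time in s.
With the tool pointing down it reaches from about 0.325 to 0.875 m from the base axis. Payload 4.4 kg.
Tool frame: the origin (TCP) lies at the centre of the arm's flange, where the gripper is bolted on; the fingertips stand 173 mm ahead of it and the grasp point (between the pads) lies 155 mm ahead of it; z points along the fingers, y is the line along which they close (so a half turn about z gives the same grasp; the last joint's range is limited). The gripper opens to 85 mm and grips with 20 to 120 N. Pads are 22 mm wide; open, the fingers measure 114 mm over their backs; the gripper's body (76 mm by 85 mm) begins 54 mm behind the grasp point. The pads swing forward as they close: fully open they stand 13 mm farther back than shut.
Start: joints at [-1.359, 0.207, 1.542, -0, 1.393, -0.15], TCP at [0.204, -0.538, 0.405] pointing down, gripper open.
Joint ranges: [-2.73, 2.73], [-0.86, 2.22], [0.23, 2.46], [-1.11, 4.25], [0.08, 2.63], [-2.82, 2.82]. Speed limits (rad/s): [2.79, 2.79, 3.14, 3.14, 3.14, 3.14].

INTERFACE

Orientations are given as a unit quaternion [x, y, z, w].
In Python, from plant import * gives the robot as it stands.
- The arm moves only by the tool jog_arm, never from a script. Its argument "moves" is text: rows parted by semicolons, each of 7 numbers parted by spaces: the shift along the tool's x, y, z in units of 30 mm (1.0 is 30 mm), then the turn, a rotation vector about the tool's x, y, z in units of 5 degrees (1.0 is 5 degrees), then the opening, from -1 (shut) to 1 (fully open). A call has 1 to 5 rows; each row shifts and turns the commanded pose from where the row before left it, along the tool's axes as they then stand; what a row does not reach is not made up. A row lasts 1/10 s, in which the tool goes at most 50 mm and 8.59 degrees, less where a joint would pass 70% of its speed; a pose out of reach is approached as far as the arm can. A call is refused whole if a number of a shift passes 1 or a number of a turn 1, either way. A call with a gripper value outside its range is refused whole. The fingers move at their own pace and stop on an object; "grip_force" is the grip in N (left out, the last holds). Time passes only in rows, so rows that do not move let the fingers close. It gives the time, the measured TCP pose, the force, the opening and the grip force at its end, in the units of the state.
- get_obs(): the state, without advancing time (a new reading comes with each control period).
- snapshot(name): name is "scene" or "side" or "wrist"; returns a dict with "frame" (480x640x3 uint8, blue, green, red), "camera_matrix" (3x3 intrinsics, pixels), "rvec" (rotation vector, rad) and "tvec" (3), from world to camera coordinates, as OpenCV has them. Camera axes: x right, y down, z forward; pixel columns grow to the right and rows downward; lengths in m; the calibration is good to about 2 mm. A picture is of the moment at which its call begins. There is no depth.
- sign_off(): hands the job in; it is judged then, once.
The state is a dict: "time": time; "q": joint angles; "qvel": joint speeds; "joint_efforts": joint torques, N m; "position": TCP position; "orientation": TCP orientation; "wrist_force": force on the tool from outside, world axes, zero at the start; "moment": the same for the moment, N m; "opening": finger opening in m; "grip_force": force on a finger pad.
Only numpy, scipy, OpenCV 4.12 (cv2) and the standard library are available. Lean on these libraries where they do the work, as an engineer would, in place of code of your own. Each camera call takes 0.05 s, during which the arm holds its last target. There are 200 camera calls.

## Working session

There is one attempt and no reset: what is moved stays moved. The work goes in short steps, Python scripts to look and compute and a tool call to move; the robot and the scene stay as the last step left them, time stands still between calls to the robot, and variables do not carry over. Pictures are saved under pics/ and viewed, at most 10 in all, crops included, and the job is handed in when it is done.

Besides the shell and the picture viewer there is one more tool, called after ">>>" as a command line: name --argument value ..., lists and objects as JSON in quotes. jog_arm: Moves the arm, as the interface text tells. Its arguments: {"type":"object","properties":{"moves":{"type":"string"},"grip_force":{"type":"number"}},"required":["moves"]}

```bash
mkdir -p pics
cat > h.py <<'E'
from plant import *
import numpy as np, cv2, pickle
def snap(n,f):
    s=snapshot(n); cv2.imwrite(f'pics/{f}.png',s['frame']); pickle.dump(s,open(f'{f}.pkl','wb')); return s
def ray(s,u,v,z):
    R=cv2.Rodrigues(np.array(s['rvec'],float))[0]; t=np.array(s['tvec'],float).ravel()
    c=-R.T@t; d=R.T@np.linalg.inv(s['camera_matrix'])@[u,v,1]
    return c+d*(z-c[2])/d[2]
def proj(s,P):
    return cv2.projectPoints(np.array(P,float).reshape(-1,1,3),np.array(s['rvec'],float),np.array(s['tvec'],float),np.array(s['camera_matrix'],float),None)[0].reshape(-1,2)
E
python3 - <<'E'
from h import *
for n in('scene','side'):
    s=snap(n,n+'0'); R=cv2.Rodrigues(np.array(s['rvec'],float))[0]; print(n,-R.T@np.array(s['tvec']).ravel(),R[2])
o=get_obs();print(o['time'],o['position'],o['orientation'],o['opening'])
E
```

```text
scene [-0.15519706 -0.61882544  0.5143391 ] [ 0.72074488  0.48947424 -0.49085822]
side [0.25926399 0.50752355 0.65000003] [ 0.2880979  -0.69272111 -0.66116342]
0.1 [ 0.20397195 -0.53724883  0.40362184] [ 9.83595163e-01  1.80386964e-01 -1.74081243e-05 -1.04837791e-03] 0.08553235907883139
```

View pics/scene0.png

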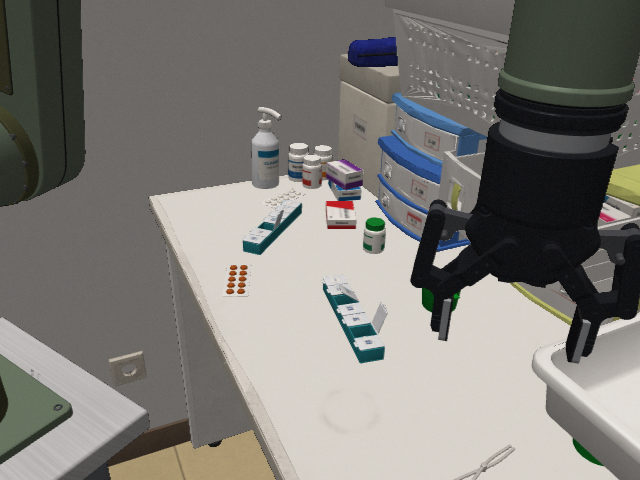

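View pics/side0.png

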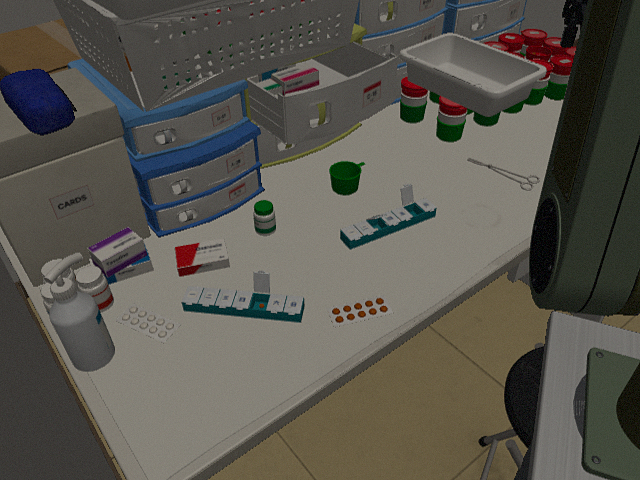

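The scene picture shows box_a around (350,320), with its wide-open lid at (380,317) and the half-open lid near (343,290). In the side picture box_a is at (388,222), and box_b lies to the left in both.

Run:
```python
import cv2
a=cv2.imread('pics/scene0.png')[265:370,305:405]
b=cv2.imread('pics/side0.png')[175:255,330:445]
cv2.imwrite('pics/c1.png',cv2.resize(a,None,fx=5.7,fy=5.7,interpolation=2))
cv2.imwrite('pics/c2.png',cv2.resize(b,None,fx=6.9,fy=6.9,interpolation=2))
```

```text
(no output)
```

View pics/c1.png

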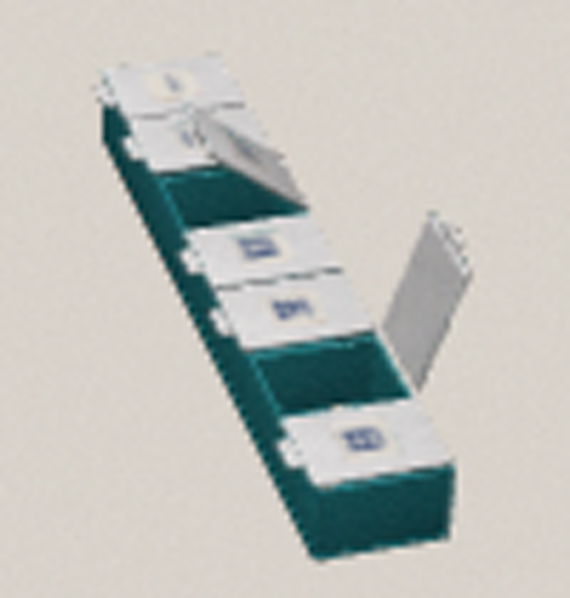

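View pics/c2.png

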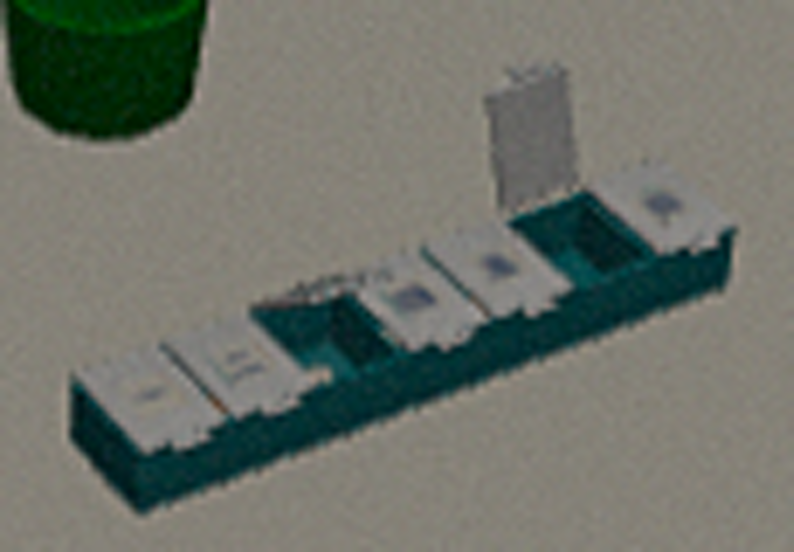

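The crops give clear corners. In scene-crop pixels the near bottom corners are (318,560) and (448,540), the near top back corner is (455,462), and the far front bottom is about (103,140). In the side crop the front bottom edge runs (145,512) to (730,290). Lid 3 is seen nearly edge-on along (255,305)–(385,270). Next I fit the pose and lid angle.

```bash
cat > fit.py <<'E'
from h import *
from scipy.optimize import least_squares
S=pickle.load(open('scene0.pkl','rb'));D=pickle.load(open('side0.pkl','rb'))
cs=lambda x,y:(305+x/5.7,265+y/5.7); cd=lambda x,y:(330+x/6.9,175+y/6.9)
obs=[(S,cs(318,560),(-15,-93,0)),(S,cs(448,540),(19,-93,0)),(S,cs(455,462),(19,-93,23)),(S,cs(103,140),(-15,93,0)),
(D,cd(145,512),(-15,93,0)),(D,cd(730,290),(-15,-93,0)),(D,cd(72,437),(19,93,0)),(D,cd(72,372),(19,93,23))]
def W(p,P):
    c,s=np.cos(p[2]),np.sin(p[2]);P=np.atleast_2d(P)/1000
    return np.c_[p[0]+c*P[:,0]-s*P[:,1],p[1]+s*P[:,0]+c*P[:,1],P[:,2]]
def r(p): return np.concatenate([proj(s,W(p,P))[0]-np.array(uv) for s,uv,P in obs])
def lid(a,y): # corners hinge-,hinge+,lip+,lip-
    return [(19,y-12.5,23),(19,y+12.5,23),(19-35*np.cos(a),y+12.5,23+35*np.sin(a)),(19-35*np.cos(a),y-12.5,23+35*np.sin(a))]
E
python3 - <<'E'
from fit import *
for y0 in(-1.5,0,1.5):
    f=least_squares(r,[.45,-.3,y0]);print(f.cost,f.x)
    if f.cost<30:p=f.x
print(r(p).reshape(-1,2).round(1).tolist()); np.save('p.npy',p)
for a in(.45,.6,.75,.9,1.0):
    q=W(p,lid(a,26.5));print(a,((proj(S,q)-[305,265])*5.7).round().tolist(),((proj(D,q)-[330,175])*6.9).round().tolist())
for a in (1.85,1.95,2.05):
    q=W(p,lid(a,-53));print(a,((proj(S,q)-[305,265])*5.7).round().tolist())
print(W(p,(1.5,26.5,23)),W(p,(19,26.5,23)))
E
```

```text
4.621197326946839 [ 0.43889647 -0.2584773  -0.67909953]
4.62119732694689 [ 0.43889647 -0.2584773  -0.67909953]
4.621197326946959 [ 0.43889647 -0.2584773  -0.67909953]
[[-1.0, 0.4], [0.1, -0.4], [0.1, -0.2], [-1.3, -0.8], [-0.4, -0.4], [0.1, -1.9], [0.1, -0.6], [0.3, -1.1]]
0.45 [[306.0, 206.0], [275.0, 154.0], [164.0, 122.0], [192.0, 175.0]] [[333.0, 267.0], [253.0, 297.0], [324.0, 318.0], [406.0, 287.0]]
0.6 [[306.0, 206.0], [275.0, 154.0], [174.0, 106.0], [202.0, 158.0]] [[333.0, 267.0], [253.0, 297.0], [319.0, 298.0], [401.0, 267.0]]
0.75 [[306.0, 206.0], [275.0, 154.0], [186.0, 91.0], [215.0, 143.0]] [[333.0, 267.0], [253.0, 297.0], [312.0, 279.0], [395.0, 247.0]]
0.9 [[306.0, 206.0], [275.0, 154.0], [201.0, 78.0], [230.0, 129.0]] [[333.0, 267.0], [253.0, 297.0], [305.0, 259.0], [387.0, 228.0]]
1.0 [[306.0, 206.0], [275.0, 154.0], [211.0, 70.0], [241.0, 121.0]] [[333.0, 267.0], [253.0, 297.0], [299.0, 247.0], [382.0, 216.0]]
1.85 [[414.0, 390.0], [378.0, 329.0], [424.0, 211.0], [462.0, 269.0]]
1.95 [[414.0, 390.0], [378.0, 329.0], [437.0, 212.0], [475.0, 271.0]]
2.05 [[414.0, 390.0], [378.0, 329.0], [448.0, 216.0], [487.0, 274.0]]
[[ 0.45670813 -0.23879877  0.023     ]] [[ 0.47032556 -0.24979039  0.023     ]]
```

>>> jog_arm --moves "0 0 0 0 0 -1 -1;0 0 0 0 0 -1 -1;0 0 0 0 0 -1 -1;0 0 0 0 0 -1 -1;0 0 0 0 0 -1 -1" --grip_force 20

```text
time: 0.6
position: [0.204, -0.5374, 0.404]
orientation: [0.921, 0.391, 0.0, -0.001]
wrist_force: [-0.4, 0.3, 0.3]
opening: 0.0126
grip_force: 0.0
```

>>> jog_arm --moves "0 0 0 0 0 -1 -1;0 0 0 0 0 0 -1;0 0 0 0 0 0 -1;0 0 0 0 0 0 -1"

```text
time: 1.0
position: [0.204, -0.5375, 0.4044]
orientation: [0.904, 0.428, 0.0, -0.0]
wrist_force: [0.4, 0.2, -0.2]
opening: 0.0
grip_force: 0.0
```

```bash
cat > d.py <<'E'
from fit import *
from scipy.spatial.transform import Rotation as Ro
p=np.load('p.npy');o=get_obs();R=Ro.from_quat(o['orientation']).as_matrix()
def to(bx,by,bz):
    t=W(p,(bx,by,bz))[0]; tip=np.array(o['position'])+R@[0,0,.173]
    print('units tool xyz',(R.T@(t-tip)/.03).round(2))
c,s=np.cos(p[2]),np.sin(p[2]); tip=np.array(o['position'])+R@[0,0,.173]; dx=tip[:2]-p[:2]
print('tip box mm',(1000*np.array([c*dx[0]+s*dx[1],-s*dx[0]+c*dx[1],tip[2]])).round(1),'tool y in box',(Ro.from_euler('z',-p[2]).as_matrix()@R).round(3).tolist())
print(o['time'],o['q'],o['opening'],o['wrist_force'],'F')
E
python3 - <<'E'
from d import *
to(7,26.5,100)
E
```

```text
tip box mm [  -7.6 -364.6  231.4] tool y in box [[0.007, 1.0, -0.0], [1.0, -0.007, 0.0], [0.0, -0.0, -1.0]]
1.0 [-1.35850479e+00  2.06801968e-01  1.54179610e+00  2.31005821e-05
  1.39348756e+00 -6.72908756e-01] 1.2817323303555586e-05 [ 0.39374379  0.16853994 -0.23568159] F
units tool xyz [13.04  0.4   4.38]
```

>>> jog_arm --moves "1 0.1 0 0 0 0 -1;1 0.1 0 0 0 0 -1;1 0.1 0 0 0 0 -1;1 0.1 0 0 0 0 -1;1 0 0 0 0 0 -1"

```text
time: 1.5
position: [0.309, -0.4281, 0.4047]
orientation: [0.904, 0.428, 0.0, 0.0]
wrist_force: [0.7, 0.3, 0.1]
opening: -0.0002
grip_force: 0.0
```

>>> jog_arm --moves "1 0 0 0 0 0 -1;1 0 0 0 0 0 -1;1 0 0 0 0 0 -1;1 0 0 0 0 0 -1;1 0 0 0 0 0 -1"

```text
time: 2.0
position: [0.4036, -0.3117, 0.4048]
orientation: [0.904, 0.428, 0.0, 0.0]
wrist_force: [1.5, -0.4, 0.1]
opening: 0.0001
grip_force: 0.0
```

>>> jog_arm --moves "1 0 0 0 0 0 -1;1 0 0 0 0 0 -1;1 0 0 0 0 0 -1;0 0 1 0 0 0 -1;0 0 0 0 0 0 -1"

```text
time: 2.5
position: [0.4591, -0.2412, 0.3712]
orientation: [0.903, 0.429, -0.002, -0.003]
wrist_force: [-0.6, 0.1, -1.1]
opening: 0.0001
grip_force: 0.0
```

Run:
```python
from d import *
to(7,26.5,60)
```

```text
tip box mm [  3.6  26.  198.2] tool y in box [[0.004, 1.0, -0.008], [1.0, -0.004, -0.0], [-0.0, -0.008, -1.0]]
2.5 [-6.50735423e-01  1.20196697e-01  1.71340291e+00 -1.52430520e-04
  1.31581963e+00  3.25181121e-02] 5.78046484319585e-05 [-0.5556675   0.13278883 -1.13951266] F
units tool xyz [0.02 0.15 4.6 ]
```

>>> jog_arm --moves "0 0.1 1 0 0 0 -1;0 0 1 0 0 0 -1;0 0 1 0 0 0 -1;0 0 1 0 0 0 -1;0 0 0 0 0 0 -1"

```text
time: 3.0
position: [0.4601, -0.2441, 0.251]
orientation: [0.904, 0.428, -0.002, -0.004]
wrist_force: [-0.8, 0.5, -0.3]
opening: -0.0001
grip_force: 0.0
```

Run:
```python
from d import *
to(7,26.5,45)
a=snap('scene','s1')['frame'][200:340,290:440];b=snap('side','d1')['frame'][140:260,330:450]
z=lambda i:cv2.resize(i,(400,400*i.shape[0]//i.shape[1]),interpolation=2)[:373]
cv2.imwrite('pics/m1.png',np.hstack([z(a)[:373],z(b)[:373]]))
```

```text
tip box mm [ 5.8 24.4 78. ] tool y in box [[0.007, 1.0, -0.01], [1.0, -0.007, -0.0], [-0.0, -0.01, -1.0]]
3.0 [-6.54057992e-01  2.79148434e-01  1.80282470e+00 -1.55568176e-04
  1.06946647e+00  3.20071798e-02] -5.287280983002314e-05 [-0.82489871  0.54507908 -0.34066237] F
units tool xyz [0.07 0.05 1.1 ]
```

View pics/m1.png

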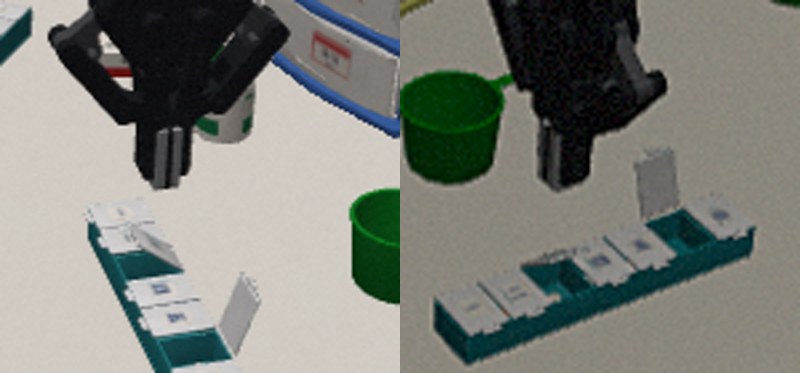

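The fingertips hang above lid 3, at (165,185) left and (560,185) right. The cup and lid 6 are clear. Now lowering gently.

>>> jog_arm --moves "0.1 0 0.5 0 0 0 -1;0 0 0.4 0 0 0 -1;0 0 0.1 0 0 0 -1;0 0 0.1 0 0 0 -1;0 0 0 0 0 0 -1"

```text
time: 3.6
position: [0.4642, -0.2427, 0.222]
orientation: [0.903, 0.429, 0.0, 0.0]
wrist_force: [0.6, -0.1, 0.0]
opening: -0.0
grip_force: 0.0
```

>>> jog_arm --moves "0 0 0.1 0 0 0 -1;0 0 0.1 0 0 0 -1;0 0 0.1 0 0 0 -1;0 0 0.1 0 0 0 -1;0 0 0 0 0 0 -1"

```text
time: 4.1
position: [0.464, -0.2425, 0.2093]
orientation: [0.903, 0.429, -0.0, -0.0]
wrist_force: [-0.8, 0.2, -0.2]
opening: 0.0002
grip_force: 0.0
```

Run:
```python
from d import *
to(7,26.5,23)
```

```text
tip box mm [ 9.4 28.2 36.3] tool y in box [[0.005, 1.0, -0.001], [1.0, -0.005, 0.0], [0.0, -0.001, -1.0]]
4.1 [-6.46947020e-01  3.49616483e-01  1.81714603e+00  3.37999974e-05
  9.75498959e-01  3.74360159e-02] 0.00019701798540963693 [-0.78791559  0.18941703 -0.22451975] F
units tool xyz [-0.06 -0.08  0.44]
```

>>> jog_arm --moves "-0.05 -0.05 0.1 0 0 0 -1;0 -0.05 0.1 0 0 0 -1;0 -0.05 0.1 0 0 0 -1;0 0 0.05 0 0 0 -1;0 0 0 0 0 0 -1"

```text
time: 4.6
position: [0.4594, -0.2408, 0.1987]
orientation: [0.903, 0.429, -0.0, -0.0]
wrist_force: [-0.3, -0.6, 1.2]
opening: -0.0
grip_force: 0.3
```

>>> jog_arm --moves "0 0 0.05 0 0 0 -1;0 0 0 0 0 0 -1"

```text
time: 4.8
position: [0.4592, -0.2407, 0.197]
orientation: [0.903, 0.429, -0.001, -0.001]
wrist_force: [-0.1, 0.2, 0.8]
opening: 0.0001
grip_force: 0.1
```

Run:
```python
from d import *
to(5,26.5,23)
a=snap('scene','s2')['frame'][200:340,290:440];b=snap('side','d2')['frame'][140:260,330:450]
z=lambda i:cv2.resize(i,(400,400*i.shape[0]//i.shape[1]),interpolation=2)[:373]
cv2.imwrite('pics/m2.png',np.hstack([z(a)[:373],z(b)[:373]]))
```

```text
tip box mm [ 4.3 26.5 24. ] tool y in box [[0.005, 1.0, -0.002], [1.0, -0.005, -0.0], [-0.0, -0.002, -1.0]]
4.8 [-6.49692604e-01  3.62298065e-01  1.83317844e+00 -3.97268848e-04
  9.47915240e-01  3.48711979e-02] 0.00010749982699119401 [-0.07106396  0.19314935  0.77091381] F
units tool xyz [-0.    0.02  0.03]
```

View pics/m2.png

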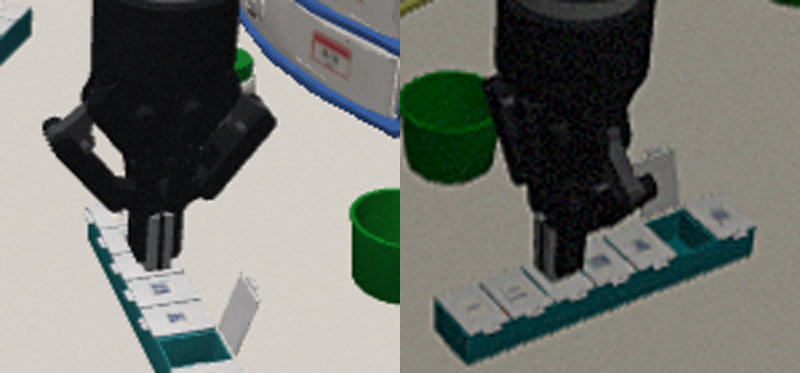

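The lid is nearly flat under the tips, at (155,265) left and (560,285) right. The box hasn't moved. I'll press a little further, watching the force.

>>> jog_arm --moves "0 0 0.05 0 0 0 -1;0 0 0 0 0 0 -1"

```text
time: 5.1
position: [0.4594, -0.2407, 0.1969]
orientation: [0.903, 0.429, -0.001, -0.001]
wrist_force: [-4.1, 2.2, 9.1]
opening: -0.0001
grip_force: 4.5
```

>>> jog_arm --moves "0 0 0.03 0 0 0 -1;0 0 0 0 0 0 -1"

```text
time: 5.3
position: [0.4594, -0.2407, 0.1968]
orientation: [0.903, 0.429, -0.001, -0.001]
wrist_force: [-5.9, 3.4, 14.8]
opening: 0.0
grip_force: 7.4
```

The lid has bottomed out rigidly at 15 N, so I'm withdrawing.

>>> jog_arm --moves "0 0 -0.1 0 0 0 -1;0 0 -0.2 0 0 0 -1;0 0 -0.8 0 0 0 -1;0 0 -1 0 0 0 -1;0 0 -1 0 0 0 -1"

```text
time: 5.8
position: [0.4593, -0.2407, 0.2887]
orientation: [0.903, 0.429, -0.0, -0.001]
wrist_force: [0.8, -0.7, 0.4]
opening: -0.0
grip_force: 0.0
```

>>> jog_arm --moves "0 0 -1 0 0 0 -1;0 0 -1 0 0 0 -1;0 0 -1 0 0 0 -1;0 0 0 0 0 0 -1;0 0 0 0 0 0 -1"

```text
time: 6.3
position: [0.4597, -0.2409, 0.3789]
orientation: [0.903, 0.429, 0.0, 0.001]
wrist_force: [0.4, -0.5, -1.2]
opening: 0.0001
grip_force: 0.0
```

Run:
```python
from d import *
a=snap('scene','s3')['frame'][200:370,290:440];b=snap('side','d3')['frame'][140:260,330:450]
z=lambda i:cv2.resize(i,(400,400*i.shape[0]//i.shape[1]),interpolation=2)
cv2.imwrite('pics/m3.png',np.hstack([z(a)[-400:],z(b)[:400]]))
```

```text
tip box mm [  5.4  26.8 205.9] tool y in box [[0.005, 1.0, 0.001], [1.0, -0.005, 0.0], [0.0, 0.001, -1.0]]
6.3 [-6.49515113e-01  1.10501962e-01  1.70736434e+00  9.78249557e-07
  1.32228646e+00  3.48528064e-02] 8.821776595778897e-05 [ 0.35197846 -0.47074238 -1.2478021 ] F
```

View pics/m3.png

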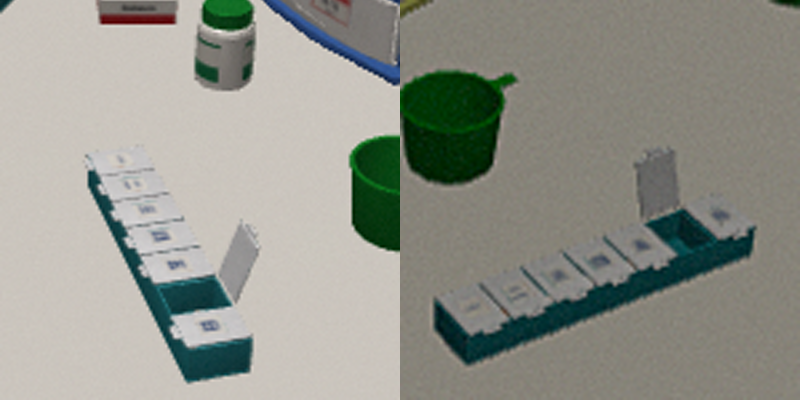

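Lid 3, at (145,210) left and (560,275) right, lies flat with its neighbours. Lid 6 is still wide open and the box is in place.

```bash
python3 -c "
from plant import *
print(sign_off())"
```

```text
the job is handed in; nothing more can be done
None
```

The half-open lid on box_a is pressed flat (about 15 N at the wrist) and the arm is withdrawn. In the last pictures box_a had not moved and its wide-open lid was still wide open. The job is handed in, but no verdict came back.

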